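# Vent and open the vacuum jar

## Task

Open the vacuum jar: first pull the black knob on the grey valve box straight up to its stop to cut off the pump, then swing the vent tap lever on the jar's lid fully open to let the air in, and only then lift the lid off by its handle. Set the lid down gently, right way up, on its feet in the middle of the white drip tray, leave the valve knob up and the tap open, and do not disturb the bottles, beaker and cup standing around.

Things in the scene. Friction and masses are not known exactly. Their poses are not given: they have to be found in the camera images.
- jar: The vacuum jar: fixed round steel pot, 144 mm outer diameter, 100 mm high, with a 172 mm foot flange 12 mm thick and a short horizontal port (to 104 mm from the axis, at 50 mm height) towards its +x. Origin: centre of its underside on the table; z up. Its yaw is also the lid's yaw at the start, to within 0.1 rad.
- lid: The loose aluminium lid on the jar: a disc 160 mm in diameter, 14 mm thick, 0.4 to 0.7 kg in all. Origin: centre of the disc's underside (sealing face), 100 mm above the table while on the jar; z up. On top: bar handle in the centre, a round gauge (42 mm across, up to 36 mm above the underside) at x = +52 mm, the vent tap at x = -50 mm (roughly on the robot's side).
- lid_handle (a point): Point in the middle of the lid's black bar handle, 40 mm above the lid's underside (140 mm above the table at the start). The handle is an upright block 50 mm long along the lid's x, 24 mm wide along the lid's y (grip it across y), standing from 14 to 54 mm above the underside. Axes as the lid's.
- tap_pivot (a point): Point on the vertical turning axis of the vent tap, on the lid, at x = -50, y = 0 mm of the lid, at the lever's mid height, 35 mm above the lid's underside. Axes as the lid's.
- tap_tip (a point): Point at the free end of the black tap lever, on its centre line at mid height, 70 mm from the turning axis. The lever is a straight bar 12 mm wide and 14 mm high, its underside 14 mm above the lid's top face (28 to 42 mm above the lid's underside). Axes turn with the lever: the lever points along its -y.
- tap (a joint): Vent tap angle in rad: 0 closed, lever along the lid's -y; grows as it swings clockwise seen from above; 1.57 fully open at a stop, lever along the lid's -x, straight out from the centre. Starts between 0 and 0.4. Friction 0.06 N m (about 1.5 N at the lever) keeps it where left. Vacuum holds the lid firmly down until the tap is past about 0.9 rad; then it lifts off freely, straight up.
- valve: The isolating valve: a fixed grey box 100 (x) by 80 (y) by 60 mm high with pipe stubs on its y sides (to 59 mm), a low flat dial (36 mm across, 12 mm high) on its top at x = +26 mm and the pull knob on its top at x = -20 mm. Origin: centre of its underside.
- knob_head (a point): Centre of the pull knob's round black head, 38 mm in diameter and 16 mm thick, on a vertical steel stem; 28 mm above the valve box's top (88 mm above the table) when fully down. Moves with the knob.
- iso_knob (a joint): Height of the pull knob in m: 0 fully down (pump connected), 0.025 fully up at its stop (pump cut off). Starts between 0 and 0.003. A friction of about 4 N keeps it where it is left.
- tray: The drip tray: fixed white square tray, 180 mm outside, rim 12 mm high and 4 mm thick, floor 4 mm thick. Origin: centre of its underside on the table.
- wash_bottle: Bystander: loose white wash bottle with a red cap and a short spout, 56 mm in diameter, 173 mm high, standing close beside the jar on the lid's -y side. Origin: centre of its underside.
- reagent: Bystander: loose brown bottle, 60 mm in diameter, 170 mm high, standing close behind the jar. Origin: centre of its underside.
- beaker: Bystander: loose clear beaker, 68 mm across, 85 mm high. Origin: centre of its underside.
- steel_cup: Bystander: loose plain steel cylinder, 56 mm in diameter, 70 mm high. Origin: centre of its underside.
- sample_jar: Bystander: loose glass jar with a red cap, 64 mm in diameter, 90 mm high. Origin: centre of its underside.
- flask: Bystander: loose white bottle, 60 mm in diameter, 150 mm high. Origin: centre of its underside.
- lid_foot (a point): Lower end of one of the lid's four rubber feet, 24 mm below the underside. Feet: 10 mm thick, at x = +/-43, y = +/-36 mm of the lid; a cross bar reaches down 19 mm between them. In the jar they keep the lid from turning or shifting more than about 4 mm (raise it 30 mm to clear); off the jar the lid stands on them, its origin 24 mm above what it stands on.

How it is judged:
On the way, in this order (a step that is already met when the one before it is completed fails the run):
1. the valve knob is pulled up to its stop (value of joint iso_knob above 0.021 m), for 0.2 s.
2. the vent tap is turned fully open (value of joint tap above 1.4 rad), for 0.2 s.
3. the lid is lifted clear of the jar (z of lid in the frame of jar above 0.13 m), for 0.1 s.
At the end, for the whole second after the job is handed in: The lid stands still and upright (within 0.06 rad) on its feet on the tray's floor, its centre within 30 mm of the tray's centre; the valve knob is up (above 21 mm of 25) and the tap open (above 1.3 rad) (horizontal distance between lid and tray below 0.03 m and z of lid in the frame of tray between 0.024 and 0.032 m and angle between lid's own z axis and vertical below 0.06 rad and linear speed of lid below 0.02 m/s and value of joint iso_knob above 0.021 m and value of joint tap above 1.3 rad); the robot touches nothing.
It fails at once if the lid is prised up while the tap is shut (z of lid in the frame of jar above 0.112 m and value of joint tap below 0.8 rad).
It fails at once if the lid is tipped over (angle between lid's own z axis and vertical above 0.5 rad).
It fails at once if the lid is dropped or slammed onto the tray (reaches it faster than 0.45 m/s, or pressed with over 60 N) (contact force between lid and tray above 60 N or (horizontal distance between lid and tray below 0.06 m and height (world z) of lid below 0.05 m and linear speed of lid above 0.45 m/s)).
It fails at once if a bystander is knocked over or shoved more than 30 mm (distance of any of wash_bottle, reagent, beaker, steel_cup, sample_jar, flask from where it was at the start of the episode above 0.03 m).
It also fails if it takes over 72 s, if anything falls off the work surface, if the arm or the gripper's body presses on something with over 40 N, if the wrist force passes 120 N, or if a joint passes its speed limit or range.

## Robot

A 6-joint arm with a two-finger parallel gripper is mounted at the origin on the work surface. World frame = base frame: x ahead of the robot, y to its left, z up, the work surface at z = 0. Lengths are in m, angles in rad, forces in N, time in s.
With the tool pointing down it reaches from about 0.3 to 0.75 m from the base axis. Payload 8.5 kg.
Tool frame: the origin (TCP) lies on the centre line of the jaws, within the pads' length; the fingertips stand 22 mm ahead of it and the grasp point (between the pads) lies 3 mm ahead of it; z points along the fingers, x is the direction in which the jaws open and shut, and the axes are right-handed (so a half turn about z gives the same grasp; the last joint's range is limited). The gripper opens to 85 mm and grips with 20 to 120 N. Pads are 22 mm wide; open, the fingers measure 114 mm over their backs; the gripper's body (76 mm by 85 mm) begins 54 mm behind the grasp point. The pads swing forward as they close: fully open they stand 13 mm farther back than shut.
Start: joints at [-1.337, 0.381, 1.297, -0, 1.464, -0.215], TCP at [0.239, -0.496, 0.253] pointing down, gripper open.
Joint ranges: [-3.11, 3.11], [-0.89, 2.33], [0.22, 2.48], [-1.42, 4.56], [0.17, 2.85], [-2.88, 2.88]. Speed limits (rad/s): [2.39, 2.39, 3.14, 3.14, 3.14, 3.14].

## Interface

Orientations are given as a unit quaternion [x, y, z, w].
In Python, from station import manip gives the robot as it stands.
- The arm moves only by the shell command python3 -m creep 'ROWS'. ROWS is text: rows parted by semicolons, each of 7 numbers parted by spaces: the turn, a rotation vector about the tool's x, y, z in degrees, then the shift along the tool's x, y, z in cm, then the opening in per cent of the stroke, from 0 (shut) to 100 (fully open). In form: wx wy wz tx ty tz fingers; .... A call has 1 to 20 rows; each row shifts and turns the commanded pose from where the row before left it, along the tool's axes as they then stand; what a row does not reach is not made up. A row lasts 1/8 s, in which the tool goes at most 62.5 mm and 10.7 degrees, less where a joint would pass 70% of its speed; a pose out of reach is approached as far as the arm can. A call is refused whole if a number of a shift passes 6.25 or a number of a turn 10.7, either way. A call with a gripper value outside its range is refused whole. The fingers move at their own pace and stop on an object; the grip force is fixed at half the most. Time passes only in rows, so rows that do not move let the fingers close. It gives the time, the measured TCP pose, the force and the opening at its end, in the units of the state.
- manip.get_obs(): the state, without advancing time (a new reading comes with each control period).
- manip.snapshot(name): name is "scene" or "top" or "wrist"; returns a dict with "color" (384x512x3 uint8, blue, green, red), "fx", "fy", "cx", "cy" (pixels), "extrinsics" (4x4, takes a point from world to camera coordinates). Camera axes: x right, y up, looking along -z (the intrinsics and any distortion apply to the point x, -y, -z); pixel columns grow to the right and rows downward; lengths in m; the calibration is good to about 2 mm. A picture is of the moment at which its call begins. There is no depth.
- manip.sign_off(): hands the job in, once; it reports no verdict.
The state is a dict: "clock": time; "qpos": joint angles; "joint_vel": joint speeds; "joint_efforts": joint torques, N m; "ee_pos": TCP position; "orientation": TCP orientation; "ft_force": force on the tool from outside, world axes, zero at the start; "moment": the same for the moment, N m; "finger_gap": opening from 0.0 (shut) to 1.0 (fully open).
Only numpy, scipy, OpenCV 4.12 (cv2) and the standard library are available. Lean on these libraries where they do the work, as an engineer would, in place of code of your own. Each camera call takes 0.05 s, during which the arm holds its last target.

## Working session

There is one attempt and no reset: what is moved stays moved. The work goes in short steps, Python scripts to look and compute and a shell command to move; the robot and the scene stay as the last step left them, time stands still between calls to the robot, and variables do not carry over. Pictures are saved under pics/ and viewed, and the job is handed in when it is done.

```bash
ls; mkdir -p pics; python3 - <<'E'
from station import manip
import cv2
for n in("scene","top","wrist"):
    s=manip.snapshot(n); cv2.imwrite(f"pics/{n}0.png",s["color"]); print(n,s["fx"],s["fy"],s["cx"],s["cy"],s["extrinsics"], [k for k in s])
print(manip.get_obs())
E
```

```text
pics
scene 447.523309668766 447.523309668766 250.2785716393898 193.01358287054825 [[-0.86975486  0.49339192 -0.0095338   0.49873069]
 [-0.42537934 -0.73978851  0.52131121  0.16350103]
 [ 0.25015774  0.45746845  0.85331338 -1.73878188]
 [ 0.          0.          0.          1.        ]] ['color', 'fx', 'fy', 'cx', 'cy', 'extrinsics']
top 492.92127767122224 492.92127767122224 254.24008536234163 196.3224392891076 [[ 7.48778835e-03 -9.99969264e-01  2.32465286e-03 -2.13915475e-02]
 [ 9.94859294e-01  7.68426368e-03  1.00974931e-01 -5.86929712e-01]
 [-1.00989691e-01  1.55662360e-03  9.94886254e-01 -1.70633583e+00]
 [ 0.00000000e+00  0.00000000e+00  0.00000000e+00  1.00000000e+00]] ['color', 'fx', 'fy', 'cx', 'cy', 'extrinsics']
wrist 283.7909504632456 283.7909504632456 255.36947344047067 189.30931118591187 [[ 4.34467770e-01 -9.00687052e-01 -7.68884148e-04 -5.50403939e-01]
 [ 8.68768491e-01  4.19296035e-01 -2.63499798e-01  3.37192342e-02]
 [ 2.37653246e-01  1.13814187e-01  9.64659145e-01 -3.78462826e-01]
 [ 0.00000000e+00  0.00000000e+00  0.00000000e+00  1.00000000e+00]] ['color', 'fx', 'fy', 'cx', 'cy', 'extrinsics']
{'clock': 0.15, 'qpos': array([-1.33731526e+00,  3.81057277e-01,  1.29805724e+00,  2.64047472e-05,
        1.46360839e+00, -2.15318230e-01]), 'joint_vel': array([ 0.00098556, -0.00158172, -0.00365213,  0.00134545, -0.00042214,
       -0.00072765]), 'joint_efforts': array([ 2.77510582e-03, -4.48621881e+01, -2.31345373e+01, -1.08738932e-04,
        3.81035206e-03,  5.83445100e-06]), 'ee_pos': array([ 0.23858235, -0.49533171,  0.2528549 ]), 'orientation': array([ 8.46723400e-01, -5.32033048e-01, -3.94020180e-04, -4.05324253e-04]), 'ft_force': array([-0.27331527, -0.09744356, -0.87696337]), 'moment': array([-0.02743375,  0.00114489,  0.01445937]), 'finger_gap': 1.0008053793847964}
```

View pics/scene0.png

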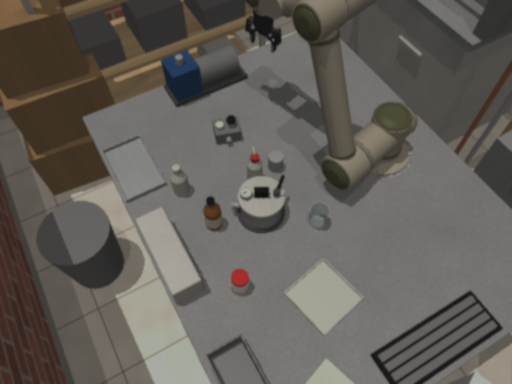

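View pics/top0.png

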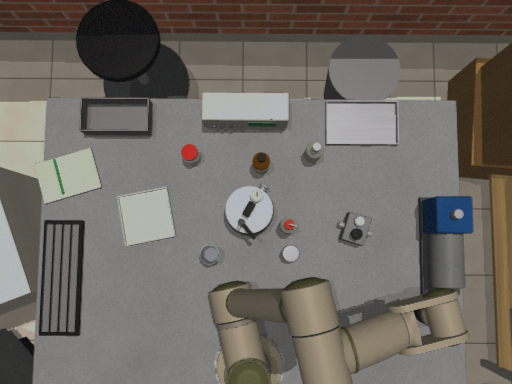

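View pics/wrist0.png

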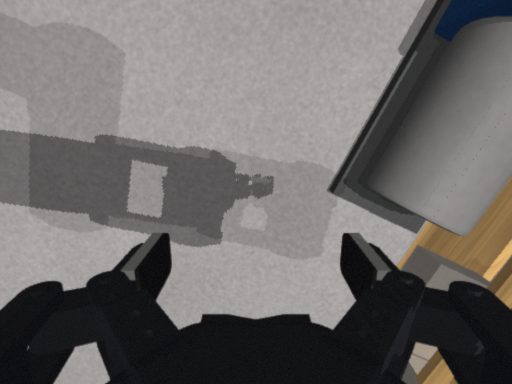

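```bash
python3 - <<'E'
import cv2
a=cv2.imread("pics/top0.png")
cv2.imwrite("pics/top0a.png",cv2.resize(a[40:240,150:410],None,fx=3,fy=3,interpolation=cv2.INTER_CUBIC))
E
python3 - <<'E'
import cv2
a=cv2.imread("pics/top0.png")
def crop(im,x0,y0,w,h,f,n):
    cv2.imwrite(n,cv2.resize(im[y0:y0+h,x0:x0+w],None,fx=f,fy=f,interpolation=cv2.INTER_CUBIC))
crop(a,200,140,120,95,6.5,"pics/top0_jar.png")
crop(a,325,195,60,60,9,"pics/top0_valve.png")
crop(a,105,175,90,80,7,"pics/top0_tray.png")
E
```

```text
(no output)
```

View pics/top0_jar.png

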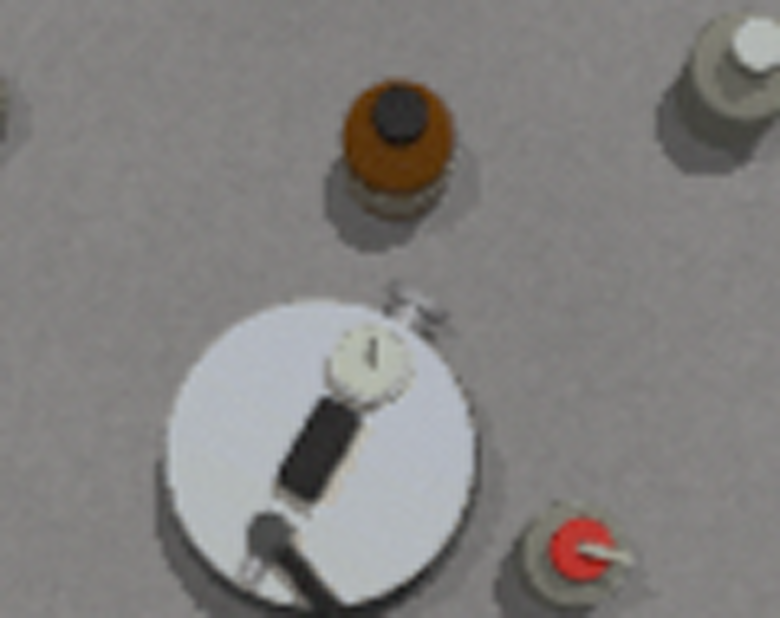

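View pics/top0_valve.png

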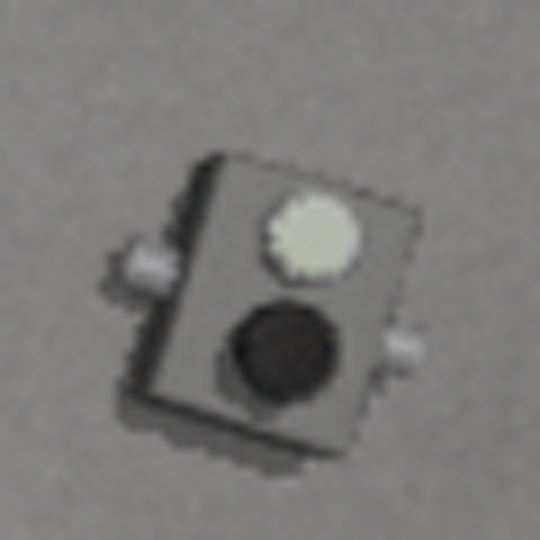

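View pics/top0_tray.png

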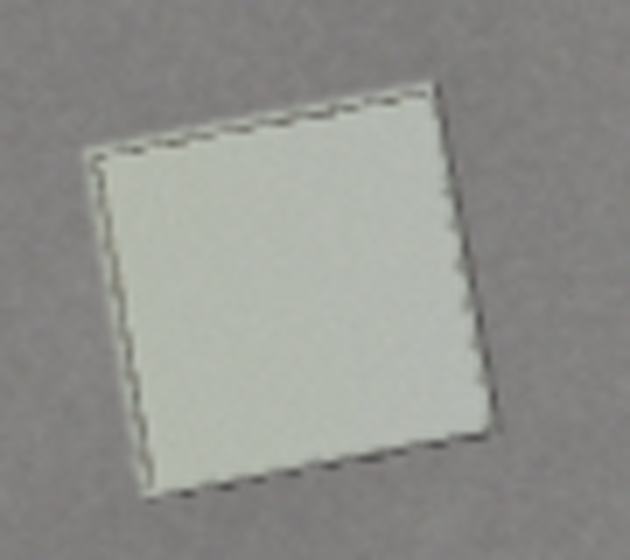

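```bash
cat > h.py <<'E'
import numpy as np, cv2
from station import manip
from scipy.spatial.transform import Rotation as R
def ray(s,u,v,z):
    E=np.array(s["extrinsics"]);d=np.array([(u-s["cx"])/s["fx"],-(v-s["cy"])/s["fy"],-1.])
    o=-E[:3,:3].T@E[:3,3]; w=E[:3,:3].T@d
    return o+w*(z-o[2])/w[2]
def proj(s,p):
    E=np.array(s["extrinsics"]);c=E[:3,:3]@np.array(p)+E[:3,3]
    return s["cx"]+s["fx"]*c[0]/-c[2], s["cy"]+s["fy"]*c[1]/c[2]
def crop(im,x0,y0,w,h,f,n):
    cv2.imwrite(n,cv2.resize(im[y0:y0+h,x0:x0+w],None,fx=f,fy=f,interpolation=cv2.INTER_CUBIC))
def show(n,f):
    s=manip.snapshot(n); cv2.imwrite(f,s["color"]); return s
def plan(target,yaw=None):
    "tool-down target; prints shift in tool axes cm and yaw change deg"
    o=manip.get_obs(); r=R.from_quat(o["orientation"])
    print("tool z",r.as_matrix()[:,2].round(4),"x",r.as_matrix()[:,0].round(3),"pos",o["ee_pos"].round(4))
    d=np.array(target)-o["ee_pos"]
    print("shift tool cm",(r.inv().apply(d)*100).round(2))
    if yaw is not None:
        M=np.array([[np.cos(yaw),np.sin(yaw),0],[np.sin(yaw),-np.cos(yaw),0],[0,0,-1]]) # x=jaw dir, z down
        dr=r.inv()*R.from_matrix(M)
        print("rotvec deg",np.degrees(dr.as_rotvec()).round(2))
E
python3 - <<'E'
from h import *
s=manip.snapshot("top")
P={"knob":(356.7,233.9,.096),"dial":(359.9,221.2,.072),"handle":(249.2,209.2,.154),"gauge":(256.9,196,.136),"pivot":(241.5,222.5,.142),"disc":(249.5,209.7,.114),
"wash":(289.5,224.2,.17),"reag":(261.5,157.5,.17),
"t1":(85/7+105,150/7+175,.012),"t2":(433/7+105,83/7+175,.012),"t3":(493/7+105,433/7+175,.012),"t4":(145/7+105,495/7+175,.012)}
W={k:ray(s,*v) for k,v in P.items()}
for k in W: print(k,W[k].round(4))
print("tray",np.mean([W[f"t{i}"] for i in (1,2,3,4)],0), "yaw",np.degrees(np.arctan2(*(W["t1"]-W["t4"])[[1,0]])))
for a,b in (("pivot","gauge"),("pivot","handle"),("knob","dial")):
    d=W[b]-W[a]; print(a,b,np.degrees(np.arctan2(d[1],d[0])),np.hypot(*d[:2]))
E
```

```text
knob [ 0.456  -0.3623  0.096 ]
dial [ 0.5001 -0.3788  0.072 ]
handle [ 0.5321 -0.0006  0.154 ]
gauge [ 0.5774 -0.0255  0.136 ]
pivot [0.4892 0.0243 0.142 ]
disc [ 0.5335 -0.0013  0.114 ]
wash [ 0.4835 -0.1308  0.17  ]
reag [ 0.7003 -0.0394  0.17  ]
t1 [0.5847 0.4705 0.012 ]
t2 [0.6204 0.2947 0.012 ]
t3 [0.443 0.26  0.012]
t4 [0.4106 0.4342 0.012 ]
tray [0.51468567 0.36483296 0.012     ] yaw 11.79358796326566
pivot gauge -29.473789080709622 0.1013643883150247
pivot handle -30.145262257050497 0.049677463508619624
knob dial -20.607388485528748 0.047061099596533554
```

```bash
python3 - <<'E'
from h import *
plan([.4562,-.3622,.18],np.radians(-109.5))
E
```

```text
tool z [-2.e-04  9.e-04 -1.e+00] x [ 0.434 -0.901 -0.001] pos [ 0.2386 -0.4954  0.2529]
shift tool cm [ -2.55 -25.38   7.3 ]
rotvec deg [1.000e-02 5.000e-02 4.521e+01]
```

```bash
python3 -m creep '0 0 0 -0.5 -5 1.5 100;0 0 0 -0.5 -5 1.5 100;0 0 0 -0.5 -5 1.5 100;0 0 0 -0.5 -5 1.5 100;0 0 0 -0.55 -5.38 1.3 100;0 0 9 0 0 0 100;0 0 9 0 0 0 100;0 0 9 0 0 0 100;0 0 9 0 0 0 100;0 0 9.2 0 0 0 100;0 0 0 0 0 0 100;0 0 0 0 0 0 100;0 0 0 0 0 0 100'
python3 - <<'E'
from h import *
plan([.4562,-.3622,.092],np.radians(-109.5))
show("wrist","pics/w1.png")
E
```

```text
clock: 1.82
ee_pos: [0.4562, -0.3624, 0.1803]
orientation: [-0.578, 0.816, 0.0, -0.0]
ft_force: [0.7, 0.3, -0.5]
finger_gap: 0.999
tool z [-1.e-04  1.e-04 -1.e+00] x [-0.332 -0.943 -0.   ] pos [ 0.4562 -0.3624  0.1803]
shift tool cm [-0.02  0.01  8.83]
rotvec deg [0.01 0.01 0.11]
```

View pics/w1.png

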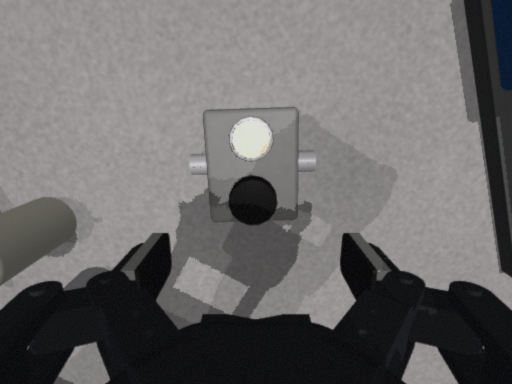

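The wrist view shows the knob head centred at about (253,200) and the dial at (251,138). The jaws are square to the box.

```bash
python3 - <<'E'
from h import *
s=manip.snapshot("wrist")
print(ray(s,253,200,.093),ray(s,251,138,.072))
E
python3 -m creep '0 0 0 0 0 3 100;0 0 0 0 0 3 100;0 0 0 0 0 1.5 70;0 0 0 0 0 1.3 70;0 0 0 0 0 0 70'
```

```text
[ 0.45915932 -0.36152249  0.093     ] [ 0.50232897 -0.37495563  0.072     ]
clock: 2.55
ee_pos: [0.4562, -0.3624, 0.092]
orientation: [-0.577, 0.817, 0.0, -0.0]
ft_force: [0.1, 0.3, 0.5]
finger_gap: 0.701
```

```bash
python3 -m creep '0 0 0 0 0 0 20;0 0 0 0 0 0 20;0 0 0 0 0 0 20;0 0 0 0 0 0 20;0 0 0 0 0 0 20;0 0 0 0 0 0 20'
python3 - <<'E'
from h import *
s=show("wrist","pics/w2.png")
s=show("scene","pics/s2.png"); crop(s["color"],190,80,100,80,7,"pics/s2c.png")
E
```

```text
clock: 3.3
ee_pos: [0.4573, -0.3606, 0.094]
orientation: [-0.577, 0.816, 0.0, 0.002]
ft_force: [5.0, 11.7, 9.4]
finger_gap: 0.419
```

View pics/w2.png

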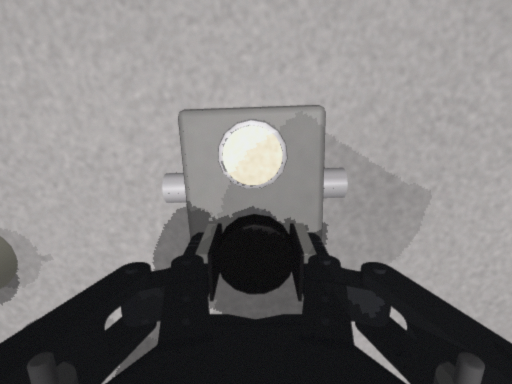

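The knob head sits between the pads (gap 0.42) and the TCP has been pushed about 2 mm. I'll ease that off and pull up.

```bash
python3 -m creep '0 0 0 -0.2 0 -0.3 20;0 0 0 0 0 -0.4 20;0 0 0 0 0 -0.4 20;0 0 0 0 0 -0.4 20;0 0 0 0 0 -0.4 20;0 0 0 0 0 -0.4 20;0 0 0 0 0 -0.3 20;0 0 0 0 0 0 20'
```

```text
clock: 4.4
ee_pos: [0.4573, -0.3604, 0.1189]
orientation: [-0.577, 0.817, -0.0, 0.0]
ft_force: [3.9, 2.9, -1.3]
finger_gap: 0.424
```

```bash
python3 -m creep '0 0 0 0 0 -0.2 20;0 0 0 0 0 0 20';python3 -m creep '0 0 0 0 0 -0.2 20;0 0 0 0 0 0 20;0 0 0 0 0 0 20'
```

```text
clock: 4.65
ee_pos: [0.4572, -0.3604, 0.1193]
orientation: [-0.577, 0.817, 0.0, 0.0]
ft_force: [7.1, -0.9, -13.1]
finger_gap: 0.42
clock: 5.03
ee_pos: [0.4571, -0.3603, 0.1194]
orientation: [-0.577, 0.817, 0.001, 0.0]
ft_force: [11.8, -3.2, -27.7]
finger_gap: 0.421
```

It's at the stop (27.7 N upward, no further motion). Now I'll relax, open and rise.

```bash
python3 -m creep '0 0 0 0 0 0.35 20;0 0 0 0 0 0 70;0 0 0 0 0 0 70;0 0 0 0 0 0 70;0 0 0 0 0 0 70;0 0 0 0 0 -2 70;0 0 0 0 0 -5 70;0 0 0 0 0 -5 70;0 0 0 0 0 -3 70;0 0 0 0 0 0 70'
python3 - <<'E'
from h import *
s=show("wrist","pics/w3.png")
s=show("top","pics/t3.png"); crop(s["color"],190,140,160,120,5,"pics/t3c.png")
s=show("scene","pics/s3.png"); crop(s["color"],190,80,130,160,4,"pics/s3c.png")
E
```

```text
clock: 6.28
ee_pos: [0.4572, -0.361, 0.2712]
orientation: [-0.577, 0.817, -0.002, 0.0]
ft_force: [0.6, 0.2, -0.5]
finger_gap: 0.699
```

View pics/w3.png

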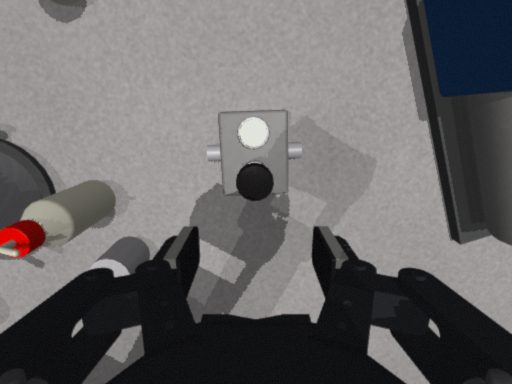

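View pics/t3c.png

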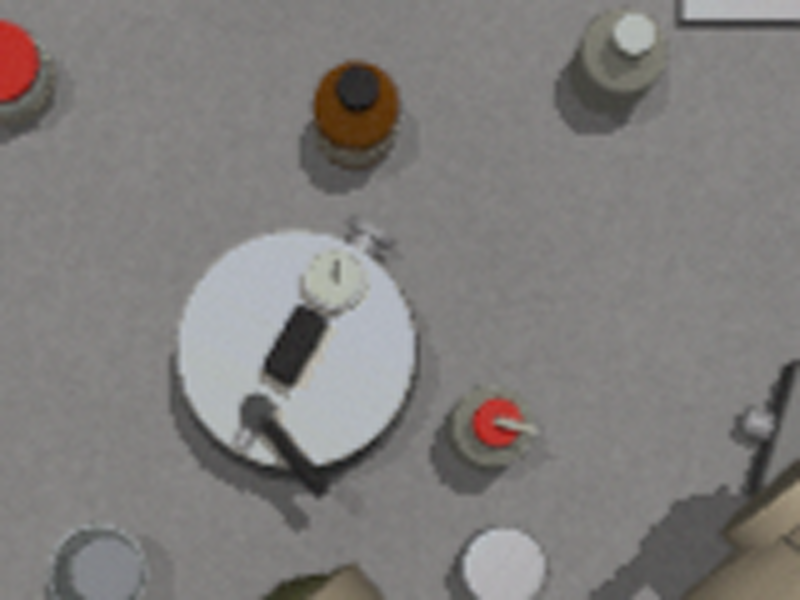

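View pics/s3c.png

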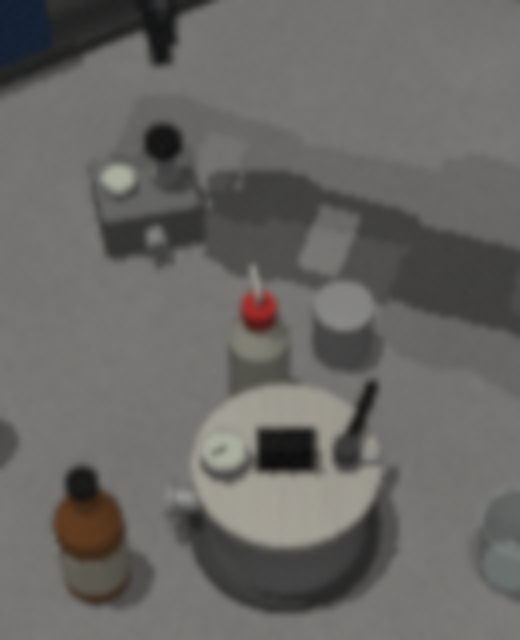

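```bash
python3 - <<'E'
from h import *
s=manip.snapshot("top")
p=ray(s,257/5+190,412/5+140,.142); t=ray(s,254.4,238,.142)
d=t-p;print(p,t,np.hypot(*d[:2]),np.degrees(np.arctan2(d[1],d[0])))
print("beaker",ray(s,210,254,.085),"cup",ray(s,290.6,253.5,.07))
print("handle",ray(s,296/5+190,346/5+140,.154),"gauge",ray(s,334/5+190,279/5+140,.136),manip.get_obs()["qpos"])
p=np.array([.4892,.0243])
for a in (-133,-150,-165,-180,-195,-210,-220):
    r=np.radians(a);print(a,(p+.05*np.array([np.cos(r),np.sin(r)])).round(4))
a=np.radians(-133)
plan([.4551,-.0123,.20],a+np.pi/2)
E
```

```text
[0.48950669 0.0246596  0.142     ] [ 0.4389086  -0.01829768  0.142     ] 0.06637390809090048 -139.6690711679188
beaker [0.38502947 0.13071991 0.085     ] cup [ 0.38852051 -0.14196389  0.07      ]
handle [ 0.53214058 -0.00061893  0.154     ] gauge [ 0.57808966 -0.02520988  0.136     ] [-8.71417730e-01  4.28999172e-01  1.17806374e+00 -5.64741116e-05
  1.53725147e+00  1.03955274e+00]
-133 [ 0.4551 -0.0123]
-150 [ 0.4459 -0.0007]
-165 [0.4409 0.0114]
-180 [0.4392 0.0243]
-195 [0.4409 0.0372]
-210 [0.4459 0.0493]
-220 [0.4509 0.0564]
tool z [-0.0018  0.002  -1.    ] x [-0.334 -0.943 -0.001] pos [ 0.4566 -0.3603  0.2674]
shift tool cm [-32.74  11.73   6.81]
rotvec deg [  0.08   0.15 -66.49]
```

```bash
python3 -m creep '0 0 0 -5.49 2.03 0 33;0 0 0 -5.49 2.03 0 33;0 0 0 -5.49 2.03 0 33;0 0 0 -5.49 2.03 0 33;0 0 0 -5.49 2.03 0 33;0 0 0 -5.49 2.03 0 33;0 0 -10 0 0 0 33;0 0 -10 0 0 0 33;0 0 -10 0 0 0 33;0 0 -10 0 0 0 33;0 0 -10 0 0 0 33;0 0 -10 0 0 0 33;0 0 -1.5 0 0 2 33;0 0 0 0 0 2 33;0 0 0 0 0 0 33;0 0 0 0 0 0 33'
python3 - <<'E'
from h import *
plan([.4519,-.0092,.14],np.radians(-48))
show("wrist","pics/w4.png")
E
```

```text
clock: 8.48
ee_pos: [0.4521, -0.0094, 0.2291]
orientation: [0.914, -0.407, 0.0, 0.0]
ft_force: [0.1, 0.8, 0.8]
finger_gap: 0.334
tool z [ 1.e-04 -0.e+00 -1.e+00] x [ 0.669 -0.743  0.   ] pos [ 0.4521 -0.0094  0.2291]
shift tool cm [-0.03  0.    8.91]
rotvec deg [-0.   -0.    0.01]
```

View pics/w4.png

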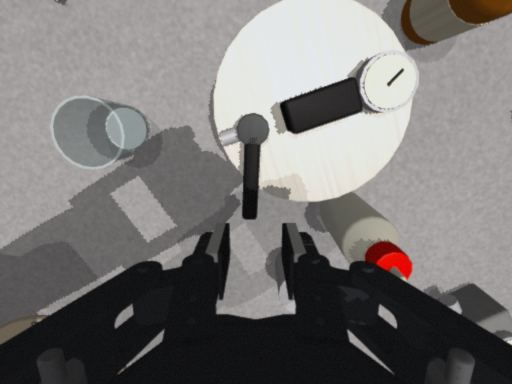

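The lever points straight at the jaws: pivot at (253,127), tip at (250,218).

```bash
python3 - <<'E'
from h import *
s=manip.snapshot("wrist")
p=ray(s,253,127,.142);t=ray(s,250,215,.142);d=t-p
print(p,t,np.hypot(*d[:2]),np.degrees(np.arctan2(d[1],d[0])))
h=ray(s,322,106,.154);g=ray(s,388,81,.136);print("handle",h,"gauge",g,np.degrees(np.arctan2(*(g-p)[[1,0]])))
E
```

```text
[0.4939622  0.02895957 0.142     ] [ 0.44248354 -0.01412684  0.142     ] 0.06713040070589868 -140.07146927157737
handle [0.53526259 0.00441529 0.154     ] gauge [ 0.5814958  -0.02094836  0.136     ] -29.6899468362003
```

```bash
python3 -m creep '0 0 0 -0.2 0 4 33;0 0 0 0 0 3 33;0 0 0 0 0 1 33;0 0 0 0 0 0.9 33;0 0 0 0 0 0 33'
python3 - <<'E'
from h import *
show("wrist","pics/w5.png")
E
```

```text
clock: 9.2
ee_pos: [0.4509, -0.008, 0.1401]
orientation: [0.914, -0.407, 0.0, -0.0]
ft_force: [0.2, -0.0, 0.1]
finger_gap: 0.329
```

View pics/w5.png

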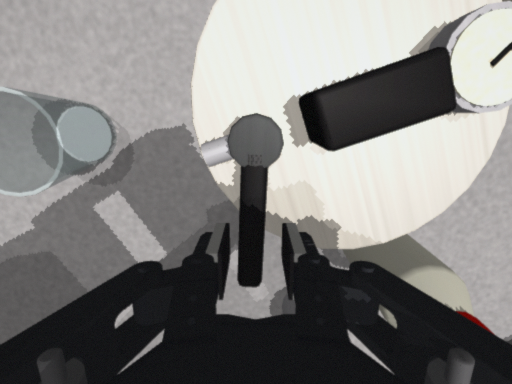

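```bash
python3 -m creep '0 0 9 -0.81 -0.06 0 33;0 0 9 -0.81 -0.06 0 33;0 0 9 -0.81 -0.06 0 33;0 0 9 -0.81 -0.06 0 33;0 0 0 0 0 0 33'
python3 - <<'E'
from h import *
o=manip.get_obs();d=o["ee_pos"][:2]-[.4905,.0262];print(np.hypot(*d),np.degrees(np.arctan2(d[1],d[0])),o["qpos"])
plan([0,0,0])
E
```

```text
clock: 9.88
ee_pos: [0.4378, 0.0215, 0.1405]
orientation: [0.744, -0.668, 0.001, -0.0]
ft_force: [0.5, 0.5, -0.7]
finger_gap: 0.332
0.05295778660837133 -174.86563883385267 [-2.22430671e-01  3.19813520e-01  1.77188175e+00  5.73295305e-06
  1.04835946e+00  1.24121708e+00]
tool z [ 1.5e-03 -3.0e-04 -1.0e+00] x [ 0.107 -0.994  0.   ] pos [0.4378 0.0215 0.1405]
shift tool cm [-2.55 43.77 13.99]
```

```bash
python3 -m creep '0 0 9 -0.81 -0.06 0 33;0 0 9 -0.81 -0.06 0 33;0 0 9 -0.81 -0.06 0 33;0 0 7 -0.63 -0.05 0 33;0 0 0 0 0 0 33;0 0 0 0 0 0 33'
python3 - <<'E'
from h import *
o=manip.get_obs();d=o["ee_pos"][:2]-[.4905,.0262];print(np.hypot(*d),np.degrees(np.arctan2(d[1],d[0])),o["qpos"],o["moment"])
show("wrist","pics/w6.png")
E
```

```text
clock: 10.62
ee_pos: [0.4434, 0.0507, 0.14]
orientation: [-0.517, 0.856, -0.0, 0.0]
ft_force: [0.1, 0.1, 0.3]
finger_gap: 0.333
0.05309747783156801 152.52912009872205 [-1.52634229e-01  3.32988744e-01  1.75180733e+00  8.93807247e-05
  1.05622020e+00  1.90293654e+00] [-0.03676608 -0.02056935  0.01782389]
```

View pics/w6.png

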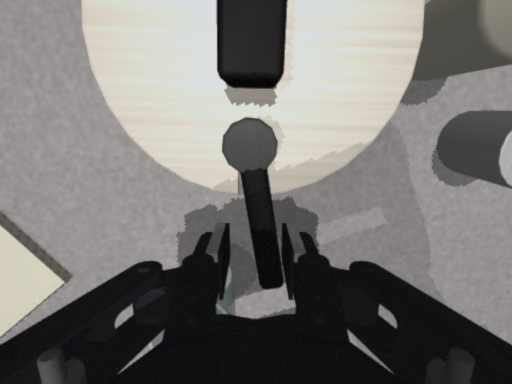

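The lever lags about 8–10° behind, against the right finger. I'll keep going to the stop.

```bash
python3 -m creep '0 0 3 -0.3 -0.02 0 33;0 0 3 -0.3 -0.02 0 33;0 0 0 0 0 0 33'; python3 -m creep '0 0 2 -0.2 0 0 33;0 0 0 -0.1 0 0 33;0 0 0 0 0 0 33;0 0 0 0 0 0 33'
python3 - <<'E'
from h import *
show("wrist","pics/w7.png")
E
```

```text
clock: 11.05
ee_pos: [0.4465, 0.0558, 0.1399]
orientation: [-0.47, 0.882, 0.0, 0.0]
ft_force: [0.1, -0.3, 0.5]
finger_gap: 0.332
clock: 11.55
ee_pos: [0.4481, 0.0584, 0.1398]
orientation: [-0.454, 0.891, 0.0, -0.0]
ft_force: [-0.6, -1.4, 0.4]
finger_gap: 0.33
```

View pics/w7.png

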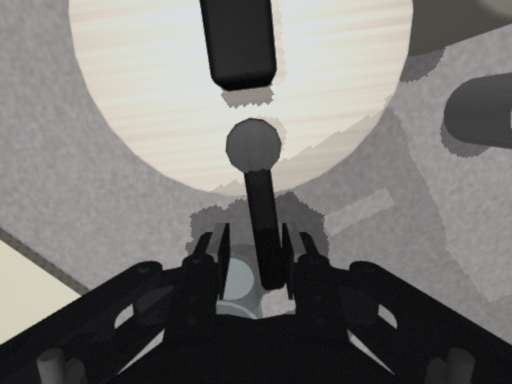

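Lever is now nearly parallel with the handle. I'll push a little more to feel the stop.

```bash
python3 -m creep '0 0 0 -0.2 0 0 33;0 0 0 0 0 0 33;0 0 0 0 0 0 33'; python3 -m creep '0 0 0 -0.2 0 0 33;0 0 0 0 0 0 33;0 0 0 0 0 0 33';python3 - <<'E'
from h import *
show("wrist","pics/w8.png")
E
```

```text
clock: 11.98
ee_pos: [0.4495, 0.0601, 0.1398]
orientation: [-0.454, 0.891, -0.0, 0.0]
ft_force: [-1.1, -0.1, -0.1]
finger_gap: 0.329
clock: 12.35
ee_pos: [0.4507, 0.0617, 0.1399]
orientation: [-0.454, 0.891, -0.0, 0.0]
ft_force: [-1.7, 0.3, -1.4]
finger_gap: 0.333
```

View pics/w8.png

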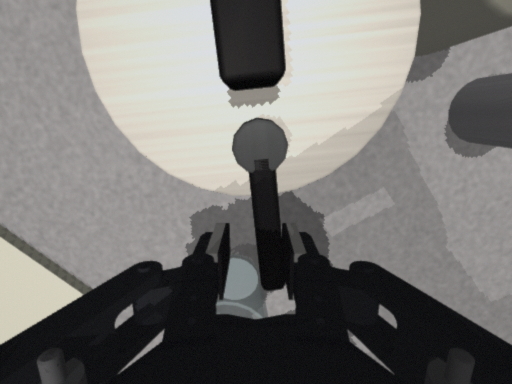

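```bash
python3 -m creep '0 0 0 -0.2 0 0 33;0 0 0 0 0 0 33;0 0 0 0 0 0 33'; python3 -m creep '0 0 0 -0.2 0 0 33;0 0 0 0 0 0 33;0 0 0 0 0 0 33';python3 - <<'E'
from h import *
show("wrist","pics/w9.png")
E
```

```text
clock: 12.78
ee_pos: [0.4518, 0.0634, 0.1398]
orientation: [-0.454, 0.891, -0.0, 0.0]
ft_force: [-0.4, 0.2, 0.4]
finger_gap: 0.329
clock: 13.15
ee_pos: [0.453, 0.065, 0.1398]
orientation: [-0.454, 0.891, 0.0, 0.0]
ft_force: [-1.0, -0.3, -0.1]
finger_gap: 0.329
```

View pics/w9.png

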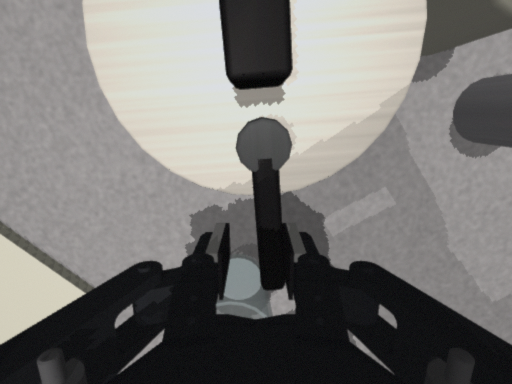

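```bash
python3 - <<'E'
from h import *
s=manip.snapshot("wrist")
p=ray(s,264,146,.142);t=ray(s,272,284,.142);d=t-p
print(p,t,np.hypot(*d[:2]),np.degrees(np.arctan2(d[1],d[0])))
a,b=ray(s,229,84,.154),ray(s,221,15,.154); d=b-a; print("handle L",np.degrees(np.arctan2(d[1],d[0])))
a,b=ray(s,291,72,.154),ray(s,291,5,.154); d=b-a; print("handle R",np.degrees(np.arctan2(d[1],d[0])))
s=show("top","pics/t9.png"); crop(s["color"],200,160,100,90,8,"pics/t9c.png")
E
```

```text
[0.49485132 0.03070286 0.142     ] [0.43933218 0.06560949 0.142     ] 0.0655808529886349 147.8411372467253
handle L -30.309993224618623
handle R -34.05891078999893
```

View pics/t9c.png

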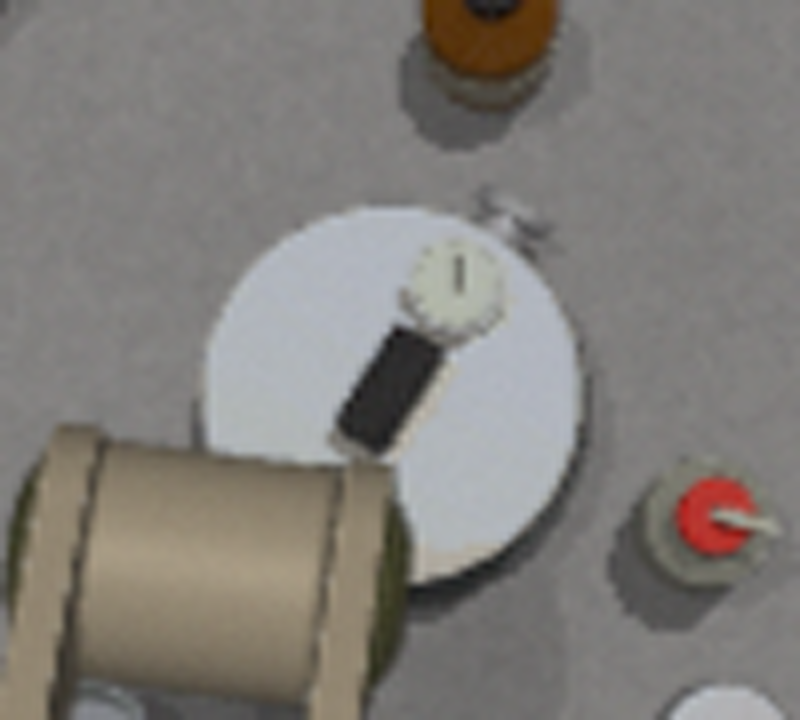

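Lever (147.8°) is anti-parallel to the handle (about -32°), and the lid itself has begun to turn slightly, so the tap is on its stop. I'll back off, rise and measure.

```bash
python3 -m creep '0 0 0 0.6 0 0 33;0 0 0 0 0 0 33;0 0 0 0 0 -3 33;0 0 0 0 0 -5 33;0 0 0 0 0 -4 60;0 0 0 0 0 0 60;0 0 0 0 0 0 60'
python3 - <<'E'
from h import *
o=manip.get_obs();print(o["ee_pos"])
show("wrist","pics/w10.png")
E
```

```text
clock: 14.18
ee_pos: [0.449, 0.0601, 0.2591]
orientation: [-0.454, 0.891, 0.0, -0.0]
ft_force: [-0.0, -0.3, -0.7]
finger_gap: 0.6
[0.44903406 0.06008424 0.25905452]
```

View pics/w10.png

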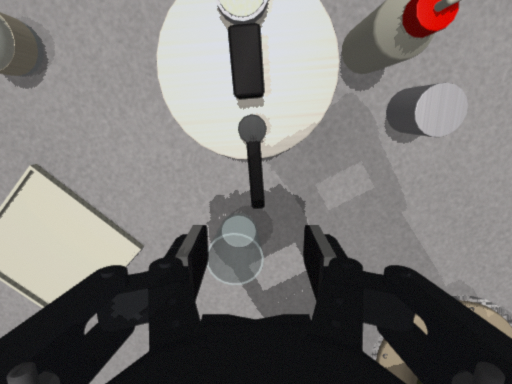

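```bash
python3 - <<'E'
from h import *
s=manip.snapshot("wrist")
p=ray(s,252,129,.142);t=ray(s,258,205,.142);d=t-p
print(p,t,"lever",np.degrees(np.arctan2(d[1],d[0])))
c=[ray(s,u,v,.154) for u,v in((231,28),(261,26),(264,95),(235,98))]
print("handle",np.mean(c,0)); d=c[0]+c[1]-c[2]-c[3];print(np.degrees(np.arctan2(d[1],d[0])),np.hypot(*d[:2])/2)
g=ray(s,242,3,.136); 
plan([.5334,.0015,.23],np.radians(-121.5))
s=manip.snapshot("top")
print("sample jar",ray(s,190,153,.09)); print("tray top corners tray wrist")
E
```

```text
[0.49433733 0.03080524 0.142     ] [0.4382697  0.06520097 0.142     ] lever 148.47219668634267
handle [0.53508647 0.00473488 0.154     ]
-33.24565759788868 0.04711220747358678
tool z [-2.4e-03  4.0e-04 -1.0e+00] x [-0.588 -0.809  0.001] pos [0.449  0.0601 0.2586]
shift tool cm [ -0.23 -10.28   2.84]
rotvec deg [ 0.13 -0.06 -4.49]
sample jar [0.72855297 0.20453591 0.09      ]
tray top corners tray wrist
```

```bash
python3 -m creep '0 0 0 0 -5 0 70;0 0 0 -0.2 -5.3 0 80;0 0 -3.8 0 0 1.5 80;0 0 0 0 0 1.3 80;0 0 0 0 0 0 80;0 0 0 0 0 0 80'
python3 - <<'E'
from h import *
plan([.5334,.0015,.143],np.radians(-122))
show("wrist","pics/w11.png")
s=show("top","pics/t11.png"); crop(s["color"],200,160,100,90,8,"pics/t11c.png")
E
```

```text
clock: 15.08
ee_pos: [0.5338, 0.0015, 0.2323]
orientation: [-0.483, 0.875, -0.0, 0.0]
ft_force: [-0.5, 0.6, 0.7]
finger_gap: 0.798
tool z [ 7.e-04 -1.e-04 -1.e+00] x [-0.533 -0.846 -0.   ] pos [0.5338 0.0015 0.2323]
shift tool cm [0.02 0.04 8.93]
rotvec deg [-0.04  0.02 -0.2 ]
```

View pics/w11.png

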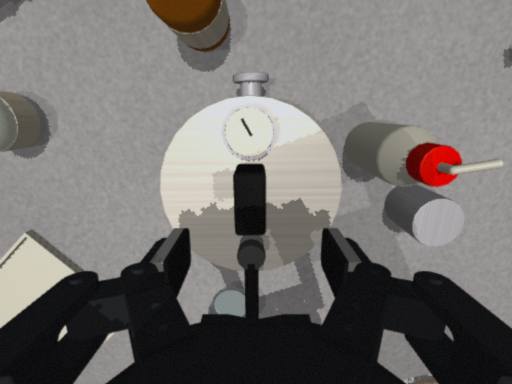

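Handle, lever, gauge and jaws are in line, with the handle about 2 mm left of centre. The lever is straight out, so the tap is open. Now I'll descend and grip.

```bash
python3 -m creep '0 0 0 -0.2 0 4 75;0 0 0 0 0 3 70;0 0 0 0 0 1.2 70;0 0 0 0 0 0.7 70;0 0 0 0 0 0 70;0 0 0 0 0 0 20;0 0 0 0 0 0 20;0 0 0 0 0 0 20;0 0 0 0 0 0 20;0 0 0 0 0 0 20;0 0 0 0 0 0 20'
```

```text
clock: 16.55
ee_pos: [0.5358, 0.0031, 0.144]
orientation: [-0.483, 0.875, -0.001, 0.001]
ft_force: [1.1, 2.5, 5.1]
finger_gap: 0.266
```

```bash
python3 -m creep '0 0 0 0 0 -0.3 20;0 0 0 0 0 -0.4 20;0 0 0 0 0 -0.5 20;0 0 0 0 0 -0.5 20;0 0 0 0 0 0 20'
python3 - <<'E'
from h import *
show("wrist","pics/w12.png")
s=show("scene","pics/s12.png"); crop(s["color"],190,80,150,160,4,"pics/s12c.png")
E
```

```text
clock: 17.18
ee_pos: [0.5351, 0.0028, 0.1603]
orientation: [-0.483, 0.875, -0.0, 0.0]
ft_force: [0.0, -0.2, -5.5]
finger_gap: 0.274
```

View pics/s12c.png

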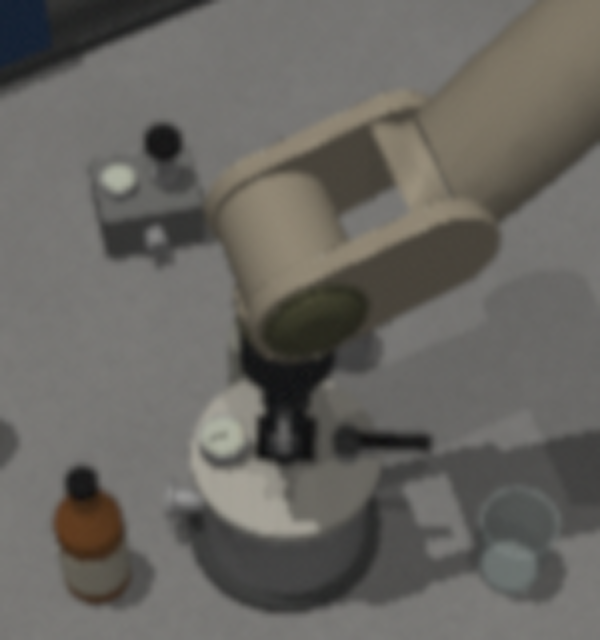

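View pics/w12.png

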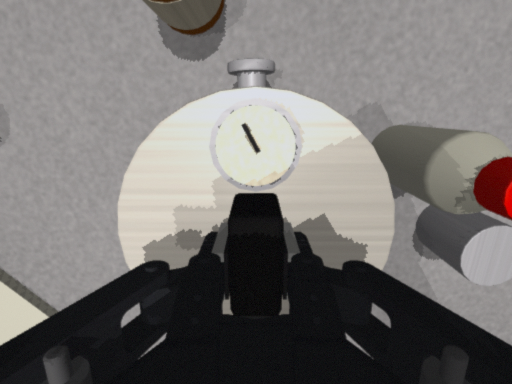

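```bash
python3 -m creep '0 0 0 0 0 -1 20;0 0 0 0 0 -2 20;0 0 0 0 0 -2 20;0 0 0 0 0 -2 20;0 0 0 0 0 -1.5 20;0 0 0 0 0 -0.5 20;0 0 0 0 0 0 20'
python3 - <<'E'
from h import *
plan([.516,.3665,.25])
E
```

```text
clock: 18.15
ee_pos: [0.5349, 0.0029, 0.2499]
orientation: [-0.483, 0.875, -0.0, 0.0]
ft_force: [0.5, 0.2, -5.2]
finger_gap: 0.273
tool z [ 1.e-04 -0.e+00 -1.e+00] x [-0.533 -0.846 -0.   ] pos [0.5349 0.0029 0.2499]
shift tool cm [-2.977e+01  2.097e+01 -2.000e-02]
```

```bash
python3 -m creep '0 0 0 -1.06 0.75 0 20;0 0 0 -1.06 0.75 0 20;0 0 0 -2.13 1.5 0 20;0 0 0 -2.13 1.5 0 20;0 0 0 -2.13 1.5 0 20;0 0 0 -2.13 1.5 0 20;0 0 0 -2.13 1.5 0 20;0 0 0 -2.13 1.5 0 20;0 0 0 -2.13 1.5 0 20;0 0 0 -2.13 1.5 0 20;0 0 0 -2.13 1.5 0 20;0 0 0 -2.13 1.5 0 20;0 0 0 -2.13 1.5 0 20;0 0 0 -2.13 1.5 0 20;0 0 0 -1.06 0.75 0 20;0 0 0 -1.06 0.75 0 20;0 0 0 0 0 0 20;0 0 0 0 0 0 20'
python3 - <<'E'
from h import *
plan([.516,.3665,.25])
show("wrist","pics/w13.png")
s=show("scene","pics/s13.png"); crop(s["color"],230,150,190,190,4,"pics/s13c.png")
s=show("top","pics/t13.png"); crop(s["color"],80,130,200,150,4,"pics/t13c.png")
E
```

```text
clock: 20.4
ee_pos: [0.5161, 0.3663, 0.2498]
orientation: [-0.483, 0.876, -0.0, -0.0]
ft_force: [0.1, 0.5, -5.6]
finger_gap: 0.269
tool z [-1.e-04 -4.e-04 -1.e+00] x [-0.533 -0.846  0.   ] pos [0.5161 0.3663 0.2498]
shift tool cm [-0.01  0.02 -0.02]
```

View pics/w13.png

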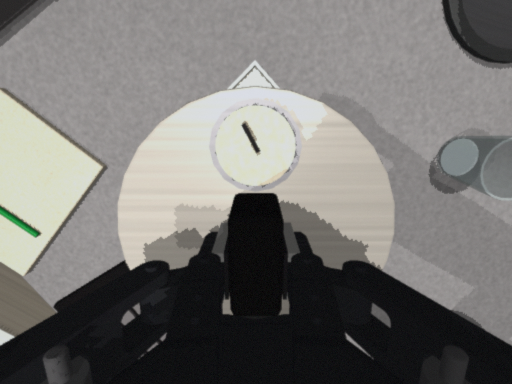

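View pics/t13c.png

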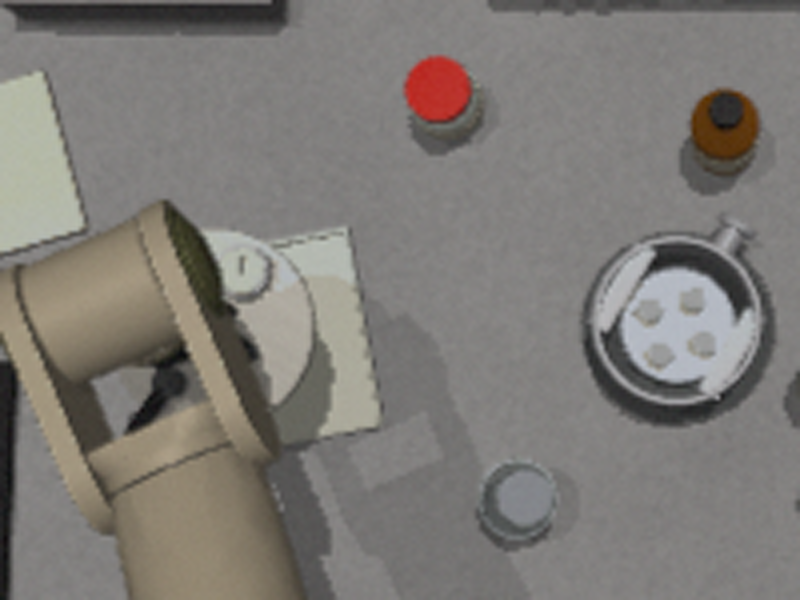

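View pics/s13c.png

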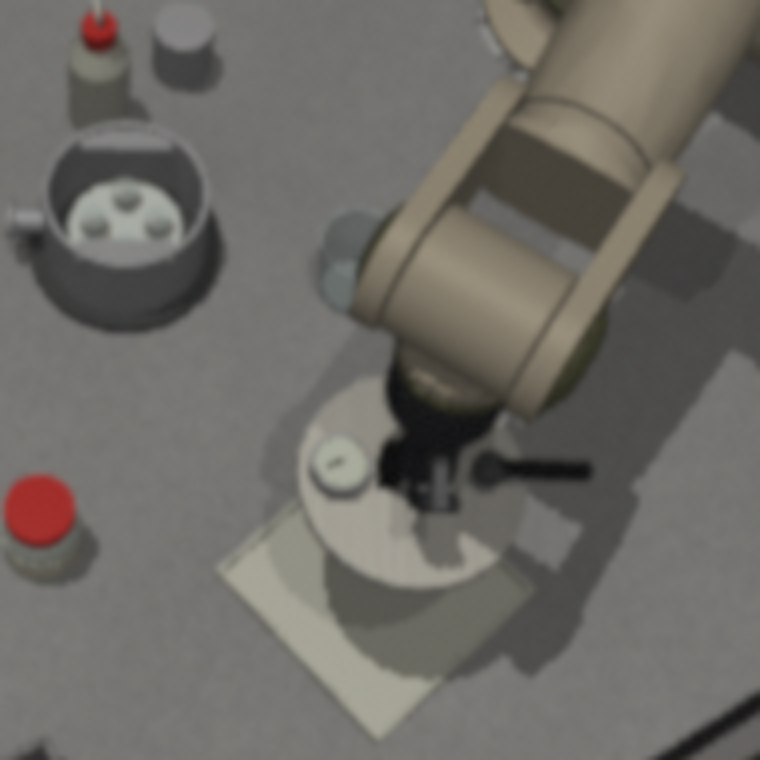

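Lid level, centred over the tray. Now I'll lower it, slowly near the end.

```bash
python3 -m creep '0 0 0 0 0 1 20;0 0 0 0 0 2 20;0 0 0 0 0 2 20;0 0 0 0 0 2 20;0 0 0 0 0 2 20;0 0 0 0 0 2 20;0 0 0 0 0 2 20;0 0 0 0 0 1.5 20;0 0 0 0 0 1 20;0 0 0 0 0 0.8 20;0 0 0 0 0 0.4 20;0 0 0 0 0 0.2 20;0 0 0 0 0 0 20;0 0 0 0 0 0 20'
```

```text
clock: 22.3
ee_pos: [0.5161, 0.367, 0.0812]
orientation: [-0.483, 0.875, -0.0, 0.0]
ft_force: [0.6, -0.3, -5.5]
finger_gap: 0.271
```

```bash
python3 -m creep '0 0 0 0 0 0.2 20;0 0 0 0 0 0.2 20;0 0 0 0 0 0 20;0 0 0 0 0 0 20';python3 -m creep '0 0 0 0 0 0.2 20;0 0 0 0 0 0 20;0 0 0 0 0 0 20'
```

```text
clock: 22.8
ee_pos: [0.516, 0.3669, 0.0768]
orientation: [-0.483, 0.875, -0.0, -0.0]
ft_force: [-0.2, -0.4, -4.9]
finger_gap: 0.272
clock: 23.18
ee_pos: [0.516, 0.3669, 0.0748]
orientation: [-0.483, 0.875, 0.0, -0.0]
ft_force: [-0.4, 0.4, -4.8]
finger_gap: 0.276
```

```bash
python3 -m creep '0 0 0 0 0 0.15 20;0 0 0 0 0 0 20;0 0 0 0 0 0 20';python3 -m creep '0 0 0 0 0 0.15 20;0 0 0 0 0 0 20;0 0 0 0 0 0 20'
```

```text
clock: 23.55
ee_pos: [0.516, 0.3669, 0.0733]
orientation: [-0.483, 0.875, -0.0, -0.0]
ft_force: [0.8, -1.2, -5.0]
finger_gap: 0.272
clock: 23.92
ee_pos: [0.516, 0.367, 0.072]
orientation: [-0.483, 0.875, -0.0, 0.0]
ft_force: [-1.1, 0.8, -2.2]
finger_gap: 0.271
```

Contact is beginning (5 N down to 2.2 N). A touch more, then release.

```bash
python3 -m creep '0 0 0 0 0 0.05 20;0 0 0 0 0 0 20;0 0 0 0 0 0 20';python3 -m creep '0 0 0 0 0 0 40;0 0 0 0 0 0 65;0 0 0 0 0 0 65;0 0 0 0 0 0 65;0 0 0 0 0 0 65;0 0 0 0 0 -0.5 65;0 0 0 0 0 -2 65;0 0 0 0 0 -4 65;0 0 0 0 0 -5 65;0 0 0 0 0 -5 65;0 0 0 0 0 -2 65;0 0 0 0 5 0 65;0 0 0 0 0 0 65'
python3 - <<'E'
from h import *
show("wrist","pics/w14.png")
s=show("scene","pics/s14.png"); crop(s["color"],180,80,200,260,3,"pics/s14c.png")
s=show("top","pics/t14.png"); crop(s["color"],90,130,200,150,4,"pics/t14c.png")
E
```

```text
clock: 24.3
ee_pos: [0.516, 0.367, 0.072]
orientation: [-0.483, 0.875, -0.0, 0.0]
ft_force: [-3.7, -2.1, 5.7]
finger_gap: 0.275
clock: 25.92
ee_pos: [0.4715, 0.3949, 0.2574]
orientation: [-0.485, 0.875, 0.0, 0.0]
ft_force: [-0.3, -0.5, -0.0]
finger_gap: 0.653
```

View pics/w14.png

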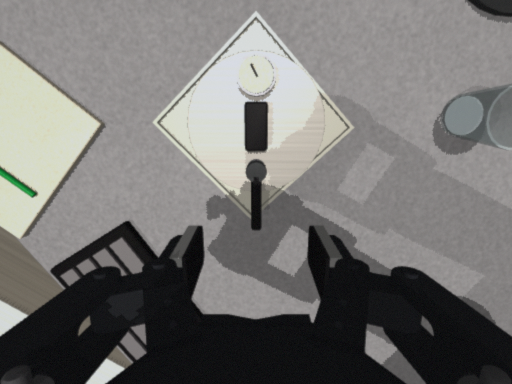

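View pics/s14c.png

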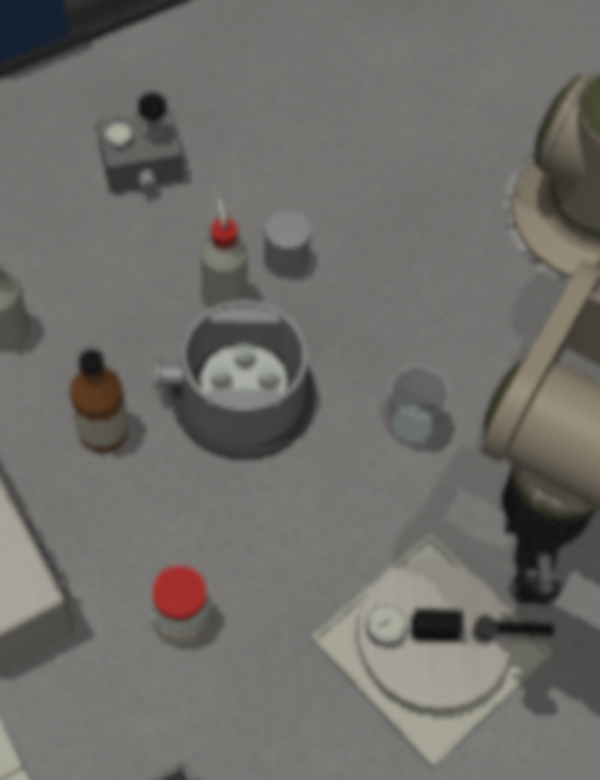

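View pics/t14c.png

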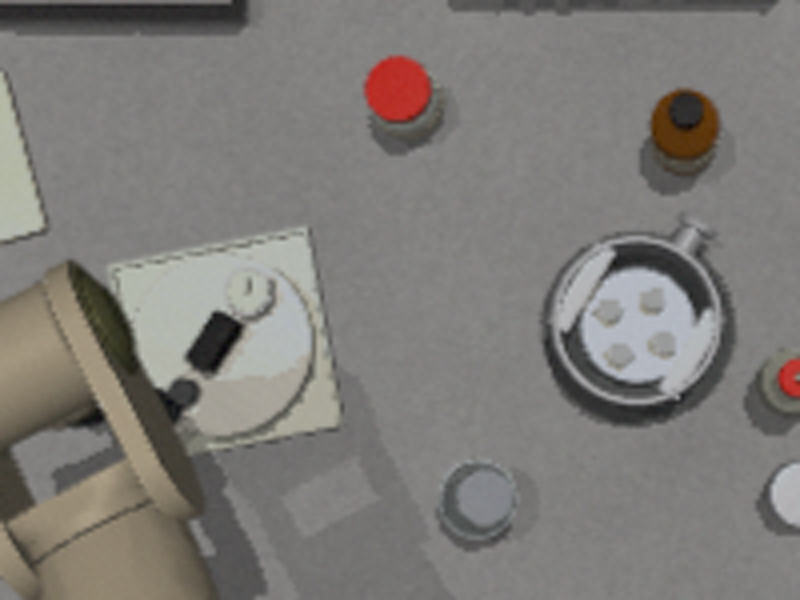

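```bash
python3 - <<'E'
from h import *
s=manip.snapshot("top")
h=ray(s,215/4+90,343/4+130,.082); print("lid",h,"tray",np.mean([ray(s,u/7+105,v/7+175,.012) for u,v in((85,150),(433,83),(493,433),(145,495))],0))
print(manip.get_obs()["clock"]); print(manip.sign_off())
E
```

```text
lid [0.51247636 0.35831815 0.082     ] tray [0.51468567 0.36483296 0.012     ]
26.125
the job is handed in; nothing more can be done
None
```

The vacuum jar is open, the lid is on the drip tray, and I handed the job in at about 26 s. The sign-off gives no verdict, so the points below are my own readings.

- **Knob:** I pulled it up until it hit its stop, where it took 28 N without moving further. It still looked up in the last pictures.
- **Tap:** I swung the lever until the lid itself began to turn slightly in the jar. The lever then lay along the handle line, pointing straight out from the lid's centre, and it still did after the lid was set down. I never felt a clear force at the stop; I judged "fully open" from the images.
- **Lid:** It came off freely, weighing about 5.5 N. I lowered it in small steps until it touched the tray, and the wrist force at touchdown was about 6 N. It stands level on the tray; the overhead camera puts its centre about 7 mm from the tray's centre, against the 30 mm allowed.
- **Surroundings:** The bottles, beaker and cup I could see in the last pictures look unmoved; I checked this by eye and did not measure it. The gripper is about 18 cm above where it let go of the lid and touches nothing.

**Disagreement:** The wrist and overhead cameras differed by 3–5 mm in position. I worked from the overhead values with a shift of 1–2 mm. The gripper moved about 2 mm sideways when it closed on the knob and again on the handle.

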